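Assemble the stacking lunch pots

TASK

Put the lunch tower together on its round steel base: the green pot first, then the orange pot on it, then the blue pot, and last the white lid with the black knob, each with its foot fully home in the one below, so that the tower stands straight and upright on the worktop by itself. Let go of each piece once it is home before you fetch the next. Leave the honey jar, the pepper mill and the teaspoon where they are.

Things in the scene. Friction and masses are not known exactly. Their poses are not given: they have to be found in the camera images.
- pot_green_center (a point): Green round open pot, white foot; 62 mm across, 60 high, wall 3.5, mouth 55 wide, 0.12 kg. Point on its axis 34 mm above its underside, half-way up its straight coloured side (8 to 60 mm up); z up. Foot: cone 38 wide below, 50 wide at 8 mm up, then a shoulder 62 wide that sits on the rim below. Seated in another pot, its point is 52 mm above that pot's point.
- pot_orange_center (a point): Orange round open pot, white foot; 62 mm across, 60 high, wall 3.5, mouth 55 wide, 0.12 kg. Point on its axis 34 mm above its underside, half-way up its straight coloured side (8 to 60 mm up); z up. Foot: cone 38 wide below, 50 wide at 8 mm up, then a shoulder 62 wide that sits on the rim below. Seated in another pot, its point is 52 mm above that pot's point.
- pot_blue_center (a point): Blue round open pot, white foot; 62 mm across, 60 high, wall 3.5, mouth 55 wide, 0.12 kg. Point on its axis 34 mm above its underside, half-way up its straight coloured side (8 to 60 mm up); z up. Foot: cone 38 wide below, 50 wide at 8 mm up, then a shoulder 62 wide that sits on the rim below. Seated in another pot, its point is 52 mm above that pot's point.
- lid_knob (a point): White round lid, 62 mm across, with an upright black knob, lying foot down, 0.08 kg. Point on the knob's axis 38 mm above the lid's underside; z up. Knob 22 wide, from 14 to 50 mm above the underside. Foot: same cone as the pots' (38 to 50 wide, 8 deep); disc 6 thick. Seated, this point is 56 mm above the point of the pot beneath.
- base_top (a point): Steel base, a heavy loose ring plate 88 mm across and 12 high on a dark rubber sole, with a round well 57 wide and 9 deep in its middle, 0.9 kg. Point on its axis level with its top face; z up. With a pot seated in the well, the pot's point is 26 mm above this one.
- honey_jar_center (a point): Honey jar with a grey lid, 66x72 mm, 102 high, bystander. Point at its centre, half-way up.
- pepper_mill_center (a point): Brown wooden pepper mill, 58 mm across, 170 high, bystander. Point at its centre, half-way up.
- teaspoon_center (a point): Metal teaspoon lying flat, 137x28x13 mm, bystander. Point at its middle, 6 mm up; x along its length.
Mind the look-alikes: they are no part of the job. Of the things that look like the part that bears pot_orange_center, the middle-sized one is meant.

How it is judged:
On the way, in this order (a step that is already met when the one before it is completed fails the run):
1. green pot seated in the base (horizontal distance between pot_green_center and base_top below 0.008 m and z of pot_green_center in the frame of base_top between 0.023 and 0.029 m and angle between pot_green_center's own z axis and vertical below 0.08 rad and contact force between the fingers and pot_green below 0.1 N), for 0.2 s.
2. orange pot seated in the green pot (horizontal distance between pot_orange_center and pot_green_center below 0.008 m and z of pot_orange_center in the frame of pot_green_center between 0.049 and 0.055 m and angle between pot_orange_center's own z axis and vertical below 0.08 rad and contact force between the fingers and pot_orange below 0.1 N), for 0.2 s.
3. blue pot seated in the orange pot (horizontal distance between pot_blue_center and pot_orange_center below 0.008 m and z of pot_blue_center in the frame of pot_orange_center between 0.049 and 0.055 m and angle between pot_blue_center's own z axis and vertical below 0.08 rad and contact force between the fingers and pot_blue below 0.1 N), for 0.2 s.
4. lid seated in the blue pot (horizontal distance between lid_knob and pot_blue_center below 0.008 m and z of lid_knob in the frame of pot_blue_center between 0.053 and 0.059 m and angle between lid_knob's own z axis and vertical below 0.08 rad and contact force between the fingers and lid below 0.1 N), for 0.2 s.
At the end, for the whole second after the job is handed in: The base stands level on the worktop; on it, from below, the green, orange and blue pots and the lid, each within 8 mm of the axis and 3 mm of the seated height over the one below, tilted less than 0.08 rad, at rest (horizontal distance between pot_green_center and base_top below 0.008 m and z of pot_green_center in the frame of base_top between 0.023 and 0.029 m and angle between each of pot_green_center, pot_orange_center, pot_blue_center, lid_knob's own z axis and vertical below 0.08 rad and horizontal distance between pot_orange_center and pot_green_center below 0.008 m and z of pot_orange_center in the frame of pot_green_center between 0.049 and 0.055 m and horizontal distance between pot_blue_center and pot_orange_center below 0.008 m and z of pot_blue_center in the frame of pot_orange_center between 0.049 and 0.055 m and horizontal distance between lid_knob and pot_blue_center below 0.008 m and z of lid_knob in the frame of pot_blue_center between 0.053 and 0.059 m and linear speed of each of pot_green, pot_orange, pot_blue, lid below 0.02 m/s and angle between base_top's own z axis and vertical below 0.05 rad and height (world z) of base_top below 0.017 m); the robot touches nothing.
It fails at once if the honey jar is moved more than 30 mm (distance of honey_jar_center from where it was at the start of the episode above 0.03 m).
It fails at once if the pepper mill is moved more than 30 mm (distance of pepper_mill_center from where it was at the start of the episode above 0.03 m).
It fails at once if the teaspoon is moved more than 30 mm (distance of teaspoon_center from where it was at the start of the episode above 0.03 m).
It also fails if it takes over 115 s, if anything falls off the work surface, if the arm or the gripper's body presses on something with over 40 N, if the wrist force passes 120 N, or if a joint passes its speed limit or range.

ROBOT

A 6-joint arm with a two-finger parallel gripper is mounted at the origin on a cart in front of the work surface, level with it; the furniture and walls round the work are solid. World frame = base frame: x ahead of the robot, y to its left, z up, the work surface at z = 0. Lengths are in m, angles in rad, forces in N, time in s.
With the tool pointing down it reaches from about 0.35 to 0.975 m from the base axis. Payload 4.9 kg.
Tool frame: the origin (TCP) lies on the front face of the gripper's body, between the roots of the fingers; the fingertips stand ctrl.finger_overhang ahead of it and the grasp point (between the pads) lies 54 mm ahead of it (ctrl.finger_overhang is the distance from the TCP to the fingertips, in m); z points along the fingers, y is the line along which they close (so a half turn about z gives the same grasp; the last joint's range is limited). The gripper opens to 85 mm and grips with 20 to 120 N. Pads are 22 mm wide; open, the fingers measure 114 mm over their backs; the gripper's body (76 mm by 85 mm) begins 54 mm behind the grasp point. The pads swing forward as they close: fully open they stand 13 mm farther back than shut.
Start: joints at [1.1, 0.053, 1.613, -0, 1.476, -0.119], TCP at [0.215, 0.587, 0.304] pointing down, gripper open.
Joint ranges: [-3.01, 3.01], [-1.01, 2.22], [0.06, 2.58], [-1.02, 4.17], [0.09, 2.62], [-3.14, 3.14]. Speed limits (rad/s): [2.57, 2.57, 3.14, 3.14, 3.14, 3.14].

INTERFACE

Orientations are given as a rotation vector (axis times angle).
In Python, from station import ctrl, vision gives the robot as it stands. The module is installed in compiled form; this text tells all that it offers.
- The arm moves only by the tool drive_tool, never from a script. Its argument "rows" is a list of rows, each a list of 2 entries, a list of its own where there are three numbers: the shift along the tool's x, y, z in m, then the turn about the tool's z in rad. A call has 1 to 10 rows; each row shifts and turns the commanded pose from where the row before left it, along the tool's axes as they then stand; what a row does not reach is not made up. A row lasts 1/10 s, in which the tool goes at most 50 mm and 8.59 degrees, less where a joint would pass 70% of its speed; a pose out of reach is approached as far as the arm can. A call with a gripper value outside its range is refused whole. "jaw" is the closure, from 0 (fully open) to 1 (shut), set as the call begins (left out, the last holds). The fingers move at their own pace and stop on an object; "grip_force" is the grip in N (left out, the last holds). Time passes only in rows, so rows that do not move let the fingers close. It gives the time, the measured TCP pose, the force, the opening and the grip force at its end, in the units of the state.
- ctrl.get_obs(): the state, without advancing time (a new reading comes with each control period).
- vision.get_image(name): name is "scene" or "top"; returns a dict with "image" (400x640x3 uint8, blue, green, red), "vertical_fov" (degrees; the focal length in pixels is half the picture's height over the tangent of half this angle, whatever the lens; pixels are square), "cx", "cy" (the principal point, pixels), "R" (3x3) and "t" (3): a world point X has camera coordinates R X + t. Camera axes: x right, y down, z forward; pixel columns grow to the right and rows downward; lengths in m; the calibration is good to about 2 mm. A picture is of the moment at which its call begins. There is no depth.
- ctrl.finish_job(): hands the job in; it is judged then, once.
The state is a dict: "t": time; "q": joint angles; "dq": joint speeds; "effort": joint torques, N m; "tool_pos": TCP position; "tool_rot": TCP orientation; "contact_force": force on the tool from outside, world axes, zero at the start; "wrist_torque": the same for the moment, N m; "opening": finger opening in m; "grip_force": force on a finger pad.
Only numpy, scipy, OpenCV 4.12 (cv2) and the standard library are available. Lean on these libraries where they do the work, as an engineer would, in place of code of your own. Each camera call takes 0.05 s, during which the arm holds its last target. There are 200 camera calls.

## Working session

There is one attempt and no reset: what is moved stays moved. The work goes in short steps, Python scripts to look and compute and a tool call to move; the robot and the scene stay as the last step left them, time stands still between calls to the robot, and variables do not carry over. Pictures are saved under pics/ and viewed, at most 14 in all, crops included, and the job is handed in when it is done.

Besides the shell and the picture viewer there is one more tool, called after "Emit:" by a JSON object that holds its "name" and its "arguments". drive_tool: Moves the arm, as the interface text tells. Its arguments: {"type":"object","properties":{"rows":{"type":"array","items":{"type":"array"}},"jaw":{"type":"number"},"grip_force":{"type":"number"}},"required":["rows"]}

```bash
mkdir -p pics; cat > h.py <<'E'
import numpy as np, cv2, json
from station import ctrl, vision
def grab(n,fn):
    d=vision.get_image(n); im=np.array(d["image"]); cv2.imwrite("pics/"+fn,im)
    d["f"]=200/np.tan(np.radians(d["vertical_fov"])/2); return d
def ray(d,u,v):
    R=np.array(d["R"]);t=np.array(d["t"])
    return -R.T@t, R.T@np.array([(u-d["cx"])/d["f"],(v-d["cy"])/d["f"],1])
def atz(d,u,v,z):
    c,r=ray(d,u,v); return c+r*(z-c[2])/r[2]
def tri(obs):
    A=np.zeros((3,3));b=np.zeros(3)
    for d,u,v in obs:
        c,r=ray(d,u,v);r/=np.linalg.norm(r);P=np.eye(3)-np.outer(r,r);A+=P;b+=P@c
    return np.linalg.solve(A,b)
def proj(d,X):
    p=np.array(d["R"])@np.array(X)+np.array(d["t"]);return d["f"]*p[0]/p[2]+d["cx"],d["f"]*p[1]/p[2]+d["cy"]
E
python3 - <<'E'
from h import *
for n in("scene","top"):
    d=grab(n,n+"0.png");print(n,d["vertical_fov"],d["cx"],d["cy"],np.round(d["R"],3).tolist(),np.round(d["t"],3), "cam",ray(d,0,0)[0])
o=ctrl.get_obs();print(o,ctrl.finger_overhang)
E
```

```text
scene 49.28478734752623 317.84610654149157 193.28843737835365 [[0.556, -0.831, -0.015], [-0.514, -0.33, -0.791], [0.653, 0.448, -0.611]] [-0.202  0.355  0.965] cam [-0.33519385 -0.48213753  0.86832326]
top 49.796411053133355 322.195574840735 200.98010351843368 [[-0.004, -1.0, -0.005], [-0.988, 0.005, -0.157], [0.157, 0.004, -0.988]] [0.092 0.526 1.18 ] cam [0.3351998  0.08535451 1.24862774]
{'t': 0.1, 'q': array([ 1.09999074e+00,  5.33073023e-02,  1.61412330e+00, -1.33546570e-05,
        1.47599767e+00, -1.19012546e-01]), 'dq': array([ 9.05547729e-04, -2.63292709e-03, -2.19801997e-03,  6.09186610e-05,
        9.02997279e-04,  1.41784276e-03]), 'effort': array([ 7.12522287e-04, -3.94908249e+01, -3.71362817e+01, -6.18524496e-05,
        3.97901560e-03, -1.31276033e-05]), 'tool_pos': array([0.21518278, 0.58634538, 0.30279557]), 'tool_rot': array([-5.49656786e-01, -3.09260442e+00,  2.76450840e-03]), 'contact_force': array([-0.01453618,  0.03573324, -0.22892894]), 'wrist_torque': array([ 0.07973807, -0.01303132,  0.06070231]), 'grip_force': 0.0, 'opening': 0.08532393242149403} 0.0726
```

View pics/scene0.png

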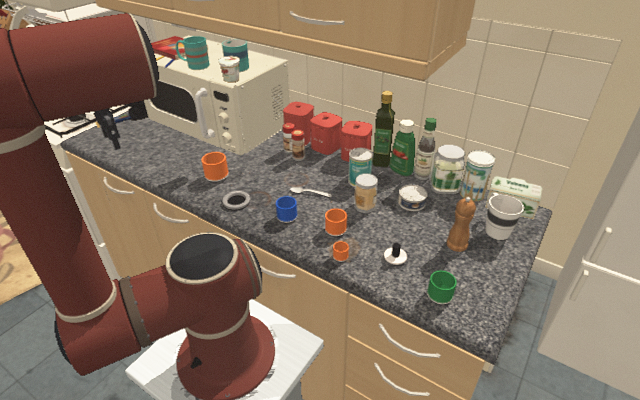

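View pics/top0.png

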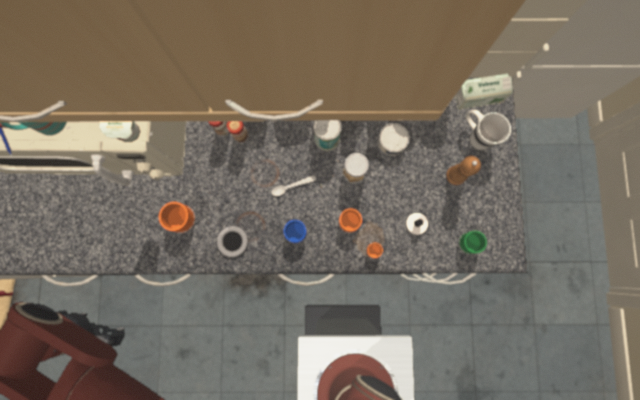

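```bash
cat >> h.py <<'E'
def blob(d,u,v,col,r=28):
    im=np.array(d["image"]);hsv=cv2.cvtColor(im,cv2.COLOR_BGR2HSV).astype(int);H,S,V=hsv[...,0],hsv[...,1],hsv[...,2]
    m={"green":(abs(H-70)<20)&(S>110)&(V>30),"orange":(H<16)&(S>140)&(V>60),"blue":(abs(H-113)<14)&(S>120)&(V>40),
       "white":(S<70)&(V>150),"black":(V<40)}[col].astype(np.uint8)
    n,l,s,c=cv2.connectedComponentsWithStats(m)
    k=[i for i in range(1,n) if abs(c[i][0]-u)<r and abs(c[i][1]-v)<r]
    if not k:return None
    k=max(k,key=lambda i:s[i][4]);p=np.argwhere(l==k)[:,::-1].astype(np.int32)
    h=cv2.convexHull(p);M=cv2.moments(h);return M["m10"]/M["m00"],M["m01"]/M["m00"],s[k].tolist()
E
python3 - <<'E'
from h import *
S=grab("scene","s1.png");T=grab("top","t1.png")
for n,c,a,b in(("green","green",(441,287),(473,242)),("orange","orange",(336,222),(350,220)),("small","orange",(341,251),(374,250)),("big","orange",(214,166),(175,216)),("blue","blue",(286,209),(295,231)),("liddisc","white",(396,257),(416,224)),("knob","black",(396,248),(418,223)),):
    A=blob(S,*a,c,12);B=blob(T,*b,c,12);print(n,A,B, A and B and np.round(tri([(S,*A[:2]),(T,*B[:2])]),4), B and np.round(atz(T,B[0],B[1],.034),4))
print(proj(T,[0,0,0]),proj(S,[0,0,0]),proj(S,ctrl.get_obs()["tool_pos"]))
def crop(d,u,v,w=40,k=6):return cv2.resize(d["image"][v-w:v+w,u-w:u+w],None,fx=k,fy=k,interpolation=cv2.INTER_CUBIC)
k=np.vstack([np.hstack([crop(S,236,200,w=24,k=12),crop(T,232,241,w=24,k=12)])[:,:],])
k2=np.hstack([crop(S,396,254,w=24,k=6),crop(T,416,224,w=24,k=6)])
k2=cv2.copyMakeBorder(k2,0,0,0,k.shape[1]-k2.shape[1],0)
k=np.vstack([k,k2]);k=cv2.resize(k,None,fx=.66,fy=.66);cv2.imwrite("pics/c1.png",k);print(k.shape)
E
```

```text
green (441.41809169764554, 285.8693928128872, [428, 271, 28, 31, 694]) (473.449714536671, 241.9635485287659, [462, 232, 24, 21, 376]) [ 0.409  -0.3322  0.0374] [ 0.4095 -0.334   0.034 ]
orange (335.5098039215686, 221.26330532212884, [325, 209, 22, 26, 496]) (350.0012547051443, 219.65704726056043, [339, 208, 23, 24, 420]) [0.4738 0.0119 0.034 ] [0.474  0.0116 0.034 ]
small (340.4042412193505, 250.4234592445328, [333, 241, 16, 20, 269]) (374.3008849557522, 249.91248770894788, [367, 243, 16, 15, 188]) [ 0.3889 -0.0563  0.0245] [ 0.3885 -0.0553  0.034 ]
big (214.42554410080183, 165.34994272623138, [201, 152, 27, 28, 602]) (175.59322390572387, 216.8103956228956, [159, 202, 35, 30, 819]) [0.4835 0.503  0.0445] [0.4844 0.507  0.034 ]
blue (286.02727637384675, 208.0461291616526, [276, 196, 21, 25, 436]) (294.5450874831763, 230.9600717810677, [284, 220, 22, 23, 391]) [0.4428 0.1683 0.0349] [0.4427 0.1686 0.034 ]
liddisc (396.06268221574345, 254.67589893100094, [384, 247, 26, 18, 258]) (416.7515310586176, 222.96500437445317, [406, 212, 23, 23, 350]) [ 0.4671 -0.1833  0.0114] [ 0.4638 -0.177   0.034 ]
knob (395.84615384615387, 251.37728937728937, [393, 247, 7, 10, 40]) None None None
(np.float64(355.93402949253334), np.float64(393.1503061565085)) (np.float64(226.78758743183528), np.float64(353.77581667013345)) (np.float64(106.4290925507139), np.float64(123.62428707380342))
(570, 760, 3)
```

View pics/c1.png

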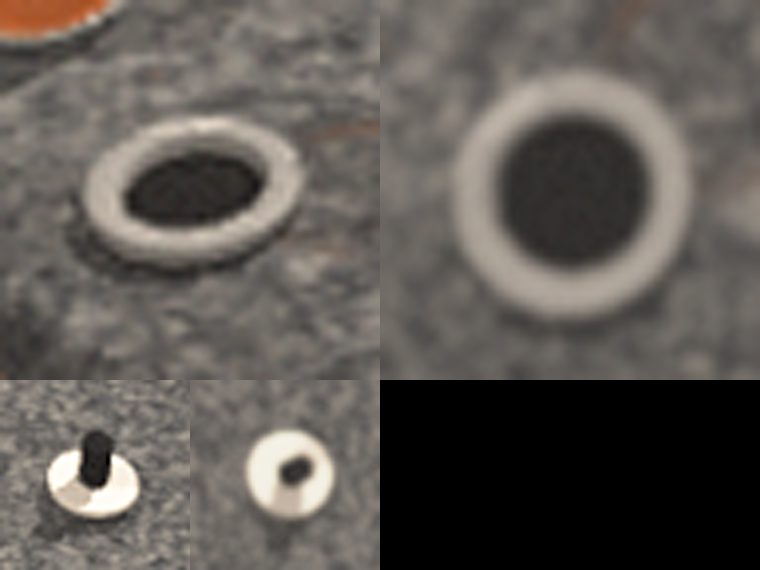

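```bash
python3 - <<'E'
from h import *
from scipy.spatial.transform import Rotation as Ro
S=grab("scene","s2.png");T=grab("top","t2.png")
print(tri([(S,236.6,199.5),(T,232.2,241.4)]),atz(T,232.2,241.4,.012),atz(S,236.6,199.5,.008))
o=ctrl.get_obs();print(Ro.from_rotvec(o["tool_rot"]).as_matrix().round(4))
for n,a,b in(("mill",(463,200),(470,164)),):print(n,tri([(S,*a),(T,*b)]))
print([atz(T,*p,.006) for p in((275,191),(315,179))])
E
```

```text
[0.41645148 0.34871887 0.00766104] [0.41541284 0.34864616 0.012     ] [0.41681055 0.34744634 0.008     ]
[[-9.388e-01  3.446e-01 -3.000e-04]
 [ 3.446e-01  9.388e-01 -7.000e-04]
 [ 1.000e-04 -7.000e-04 -1.000e+00]]
mill [ 0.60387677 -0.29444403  0.15736841]
[array([0.56272571, 0.22855331, 0.006     ]), array([0.59806582, 0.11120798, 0.006     ])]
```

Emit:
{"name": "drive_tool", "arguments": {"rows": [[[0,0,0],-0.118],[[0,0,0],-0.118],[[0,0,0],-0.117],[[0,0,0],0]]}}

```text
t: 0.7
tool_pos: [0.2153, 0.5867, 0.3038]
tool_rot: [0.001, -3.142, 0.0]
contact_force: [0.7, 0.6, -1.0]
opening: 0.0853
grip_force: 0.0
```

Emit:
{"name": "drive_tool", "arguments": {"rows": [[[-0.025,-0.04,0],0],[[-0.025,-0.04,0],0],[[-0.025,-0.04,0],0],[[-0.025,-0.04,0],0],[[-0.025,-0.04,0],0],[[-0.025,-0.04,0],0],[[-0.025,-0.04,0],0],[[-0.02,-0.04,0],0],[[0,-0.05,0],0],[[0,-0.05,0],0]]}}

```text
t: 1.7
tool_pos: [0.4109, 0.1652, 0.304]
tool_rot: [0.002, 3.141, -0.0]
contact_force: [0.9, -1.1, 0.5]
opening: 0.085
grip_force: 0.0
```

Emit:
{"name": "drive_tool", "arguments": {"rows": [[[0,-0.05,0],0],[[0,-0.05,0],0],[[0,-0.05,0],0],[[0,-0.05,0],0],[[0,-0.05,0],0],[[0,-0.05,0],0],[[0,-0.05,0],0],[[0,-0.05,0],0],[[0,-0.05,0],0],[[0,0,0],0]]}}

```text
t: 2.7
tool_pos: [0.4106, -0.2877, 0.3037]
tool_rot: [-0.012, -3.141, 0.002]
contact_force: [-0.5, 1.2, -0.2]
opening: 0.0854
grip_force: 0.0
```

Emit:
{"name": "drive_tool", "arguments": {"rows": [[[0,-0.022,0.03],0],[[0,-0.022,0.03],0],[[0,0,0.04],0],[[0,0,0.04],0],[[0,0,0.03],0],[[0,0,0.02],0],[[0,0,0.01],0],[[0,0,0.01],0],[[0,0,0],0]]}}

```text
t: 3.6
tool_pos: [0.4114, -0.3266, 0.0934]
tool_rot: [0.001, -3.141, -0.001]
contact_force: [-0.1, -0.2, 0.3]
opening: 0.0856
grip_force: 0.0
```

```bash
python3 - <<'E'
from h import *
S=grab("scene","s3.png");T=grab("top","t3.png")
c=lambda d,u,v,w=40:cv2.resize(d["image"][v-w:v+w,u-w:u+w],None,fx=5,fy=5)
cv2.imwrite("pics/c2.png",np.hstack([c(S,441,275),c(T,473,235)]))
E
```

```text
(no output)
```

View pics/c2.png

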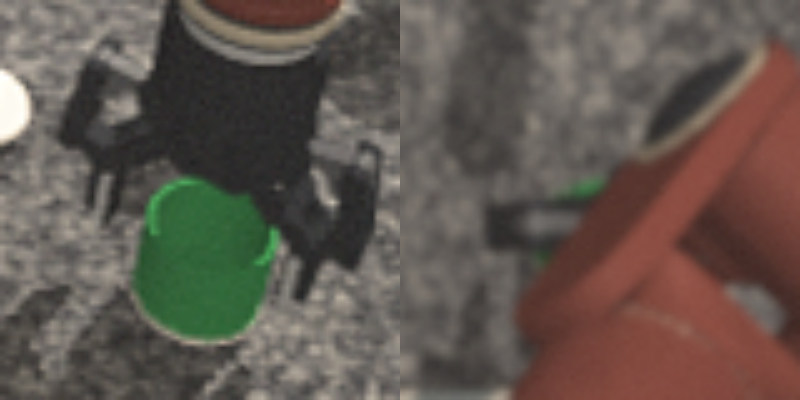

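Emit:
{"name": "drive_tool", "arguments": {"rows": [[[0.001,-0.004,0.003],0],[[0,0,0],0]]}}

```text
t: 3.9
tool_pos: [0.4108, -0.3318, 0.0917]
tool_rot: [-0.001, 3.141, -0.002]
contact_force: [-1.3, -0.2, 0.5]
opening: 0.0856
grip_force: 0.0
```

Emit:
{"name": "drive_tool", "arguments": {"rows": [[[0,0,0],0],[[0,0,0],0],[[0,0,0],0],[[0,0,0],0],[[0,0,0],0],[[0,0,0],0],[[0,0,0],0],[[0,0,0],0],[[0,0,0],0],[[0,0,0],0]], "jaw": 1, "grip_force": 30}}

```text
t: 4.9
tool_pos: [0.4108, -0.3315, 0.0915]
tool_rot: [-0.002, 3.141, -0.001]
contact_force: [-0.7, -0.4, 5.8]
opening: 0.0612
grip_force: 33.3
```

Emit:
{"name": "drive_tool", "arguments": {"rows": [[[0,0,-0.01],0],[[0,0,-0.02],0],[[0,0,-0.03],0],[[0,0,-0.03],0],[[0,0,-0.03],0],[[0,0,-0.03],0],[[0,0,-0.03],0],[[0,0,0],0]]}}

```text
t: 5.7
tool_pos: [0.4116, -0.3321, 0.2758]
tool_rot: [-0.002, 3.136, -0.009]
contact_force: [-0.2, -1.0, -1.2]
opening: 0.0609
grip_force: 33.2
```

```bash
python3 - <<'E'
from h import *
S=grab("scene","s4.png")
cv2.imwrite("pics/c3.png",cv2.resize(S["image"][180:320,340:520],None,fx=3,fy=3))
o=ctrl.get_obs();print(o["tool_pos"]); print(proj(S,o["tool_pos"]),blob(S,430,230,"green",40))
E
```

```text
[ 0.41092695 -0.33137823  0.27288222]
(np.float64(459.44957840018367), np.float64(211.09677231234025)) (455.2696168817865, 229.5093218602745, [441, 213, 30, 34, 835])
```

View pics/c3.png

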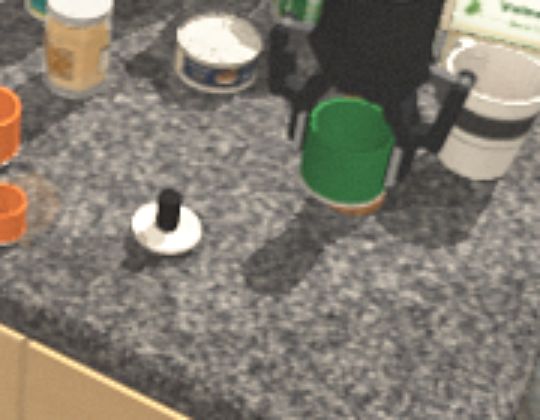

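Emit:
{"name": "drive_tool", "arguments": {"rows": [[[0,0.03,0],0],[[0,0.05,0],0],[[0,0.05,0],0],[[0,0.05,0],0],[[0,0.05,0],0],[[0,0.05,0],0],[[0,0.05,0],0],[[0,0.05,0],0],[[0,0.05,0],0],[[0,0.05,0],0]]}}

```text
t: 6.75
tool_pos: [0.4082, 0.1508, 0.2683]
tool_rot: [0.002, -3.138, 0.001]
contact_force: [1.4, -0.7, -0.3]
opening: 0.061
grip_force: 33.4
```

Emit:
{"name": "drive_tool", "arguments": {"rows": [[[0,0.05,0],0],[[0,0.05,0],0],[[0,0.05,0],0],[[-0.005,0.04,0],0],[[0,0.01,0.02],0],[[0,0,0.04],0],[[0,0,0.04],0],[[0,0,0.02],0],[[0,0,0.01],0],[[0,0,0],0]]}}

```text
t: 7.75
tool_pos: [0.4128, 0.3478, 0.1376]
tool_rot: [0.002, -3.136, 0.005]
contact_force: [-0.4, 0.7, -1.1]
opening: 0.0611
grip_force: 33.5
```

```bash
python3 - <<'E'
from h import *
S=grab("scene","s5.png");T=grab("top","t5.png")
o=ctrl.get_obs();p=o["tool_pos"];print(p)
A=blob(S,236,180,"green",60);B=blob(T,232,241,"green",40);print(A,B)
z=p[2]-.0575;print(atz(S,A[0],A[1],z))
c=lambda d,u,v,w=40:cv2.resize(d["image"][v-w:v+w,u-w:u+w],None,fx=5,fy=5)
cv2.imwrite("pics/c4.png",np.hstack([c(S,236,190),c(T,232,241)]))
E
```

```text
[0.41485493 0.34903502 0.14130782]
(229.77838164251207, 182.55072463768116, [222, 171, 18, 23, 280]) None
[0.40168996 0.3485982  0.08380782]
```

View pics/c4.png

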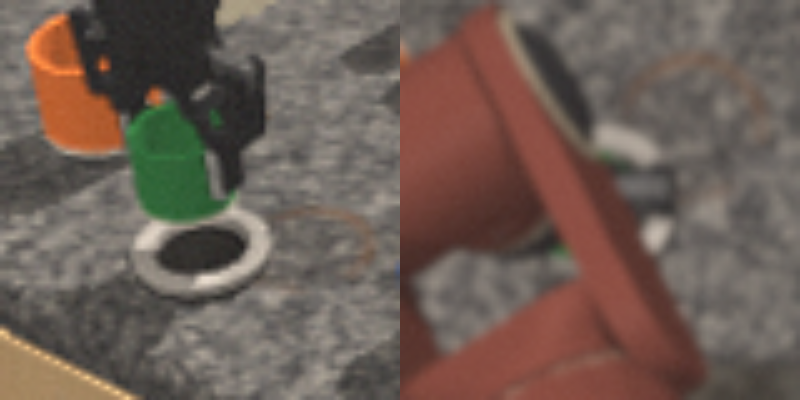

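```bash
python3 - <<'E'
from h import *
S=grab("scene","s6.png")
print(atz(S,232.6,182.4,.084),proj(S,[.4149,.349,.084]))
print(atz(S,455.3,229.5,.2155),proj(S,[.416,.348,.012]))
E
```

```text
[0.4067665  0.34163462 0.084     ] (np.float64(232.62773366503126), np.float64(180.31821113434648))
[ 0.41703815 -0.33070104  0.2155    ] (np.float64(236.1351421228968), np.float64(198.5897120125903))
```

Emit:
{"name": "drive_tool", "arguments": {"rows": [[[-0.001,0,0.01],0],[[0,0,0.01],0],[[0,0,0.008],0],[[0,0,0.005],0],[[0,0,0.003],0],[[0,0,0.003],0],[[0,0,0],0]]}}

```text
t: 8.6
tool_pos: [0.4155, 0.3489, 0.1015]
tool_rot: [0.002, -3.141, 0.001]
contact_force: [-0.2, 0.4, -1.5]
opening: 0.0611
grip_force: 33.5
```

Emit:
{"name": "drive_tool", "arguments": {"rows": [[[0,0,0.002],0],[[0,0,0.002],0],[[0,0,0.001],0],[[0,0,0],0]]}}

```text
t: 9.0
tool_pos: [0.4156, 0.3489, 0.0968]
tool_rot: [0.002, -3.141, 0.0]
contact_force: [0.5, -0.5, -0.8]
opening: 0.0611
grip_force: 33.5
```

Emit:
{"name": "drive_tool", "arguments": {"rows": [[[0,0,0.001],0],[[0,0,0.001],0],[[0,0,0],0]]}}

```text
t: 9.3
tool_pos: [0.4156, 0.3489, 0.0948]
tool_rot: [0.002, -3.142, 0.0]
contact_force: [-0.7, 0.1, -1.6]
opening: 0.0614
grip_force: 33.6
```

Emit:
{"name": "drive_tool", "arguments": {"rows": [[[0,0,0.001],0],[[0,0,0.001],0],[[0,0,0],0]]}}

```text
t: 9.6
tool_pos: [0.4159, 0.3491, 0.0947]
tool_rot: [0.002, -3.141, 0.001]
contact_force: [-4.5, -3.3, 10.3]
opening: 0.061
grip_force: 34.5
```

Emit:
{"name": "drive_tool", "arguments": {"rows": [[[0,0,0],0],[[0,0,0],0],[[0,0,0],0],[[0,0,0],0],[[0,0,0],0],[[0,0,0],0],[[0,0,0],0],[[0,0,0],0]], "jaw": 0}}

```text
t: 10.4
tool_pos: [0.4157, 0.349, 0.0929]
tool_rot: [-0.002, 3.142, -0.0]
contact_force: [-0.5, -0.6, 0.3]
opening: 0.0856
grip_force: 0.0
```

Emit:
{"name": "drive_tool", "arguments": {"rows": [[[0,0,-0.01],0],[[0,0,-0.03],0],[[0,0,-0.05],0],[[0,0,-0.05],0],[[0,0,-0.05],0],[[0,-0.04,0],0],[[0,-0.05,0],0],[[0,-0.05,0],0],[[0,-0.05,0],0],[[0,0,0],0]]}}

```text
t: 11.4
tool_pos: [0.416, 0.1546, 0.2838]
tool_rot: [0.009, 3.14, -0.002]
contact_force: [0.2, 0.5, -0.2]
opening: 0.0852
grip_force: 0.0
```

```bash
python3 - <<'E'
from h import *
S=grab("scene","s7.png");T=grab("top","t7.png")
A=blob(S,236,185,"green",30);B=blob(T,232,241,"green",30);print(A,B)
if A and B: print(tri([(S,*A[:2]),(T,*B[:2])]))
c=lambda d,u,v,w=40:cv2.resize(d["image"][v-w:v+w,u-w:u+w],None,fx=5,fy=5)
cv2.imwrite("pics/c5.png",np.hstack([c(S,236,190),c(T,232,241)]))
E
```

```text
(234.27094717668484, 191.63934426229508, [224, 181, 21, 23, 381]) (229.42881072026802, 241.19597989949747, [219, 232, 21, 19, 291])
[0.41448108 0.35018862 0.03989137]
```

View pics/c5.png

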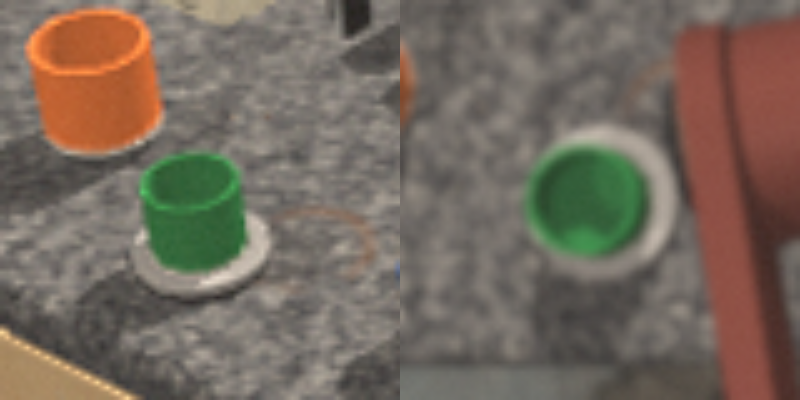

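Emit:
{"name": "drive_tool", "arguments": {"rows": [[[-0.02,-0.04,0],0],[[-0.02,-0.04,0],0],[[-0.018,-0.04,0],0],[[0,-0.02,0],0],[[0,0,0],0],[[0,0,0],0]]}}

```text
t: 12.1
tool_pos: [0.4742, 0.0202, 0.283]
tool_rot: [0.004, -3.141, -0.001]
contact_force: [-0.3, 0.3, -0.1]
opening: 0.0856
grip_force: 0.0
```

Emit:
{"name": "drive_tool", "arguments": {"rows": [[[0,-0.008,0.04],0],[[0,0,0.04],0],[[0,0,0.04],0],[[0,0,0.03],0],[[0,0,0.02],0],[[0,0,0.01],0],[[0,0,0.011],0],[[0,0,0],0],[[0,0,0],0]]}}

```text
t: 13.0
tool_pos: [0.4747, 0.0113, 0.0928]
tool_rot: [-0.003, 3.14, -0.0]
contact_force: [0.1, 0.2, 0.3]
opening: 0.0858
grip_force: 0.0
```

Emit:
{"name": "drive_tool", "arguments": {"rows": [[[0,0,0],0],[[0,0,0],0],[[0,0,0],0],[[0,0,0],0],[[0,0,0],0],[[0,0,0],0],[[0,0,0],0],[[0,0,0],0],[[0,0,0],0],[[0,0,0],0]], "jaw": 1, "grip_force": 30}}

```text
t: 14.0
tool_pos: [0.4751, 0.0109, 0.0934]
tool_rot: [-0.002, 3.139, -0.0]
contact_force: [-1.6, 1.1, 6.0]
opening: 0.0619
grip_force: 33.3
```

Emit:
{"name": "drive_tool", "arguments": {"rows": [[[0,0,-0.01],0],[[0,0,-0.02],0],[[0,0,-0.04],0],[[0,0,-0.04],0],[[0,0,-0.04],0],[[0,0,-0.04],0],[[0,0,0],0],[[0,0,0],0]]}}

```text
t: 14.8
tool_pos: [0.4742, 0.0109, 0.2831]
tool_rot: [-0.002, 3.139, -0.001]
contact_force: [-0.1, -0.8, -1.7]
opening: 0.0615
grip_force: 33.3
```

Emit:
{"name": "drive_tool", "arguments": {"rows": [[[0.01,0.04,0],0],[[0.01,0.045,0],0],[[0.01,0.045,0],0],[[0.01,0.045,0],0],[[0.01,0.045,0],0],[[0.009,0.045,0],0],[[0,0.045,0],0],[[0,0.029,0.02],0],[[0,0,0.04],0],[[0,0,0.03],0]]}}

```text
t: 15.8
tool_pos: [0.4125, 0.3499, 0.1873]
tool_rot: [0.005, -3.137, 0.005]
contact_force: [-0.2, -1.4, -1.5]
opening: 0.0616
grip_force: 33.6
```

Emit:
{"name": "drive_tool", "arguments": {"rows": [[[0,0,0.01],0],[[0,0,0],0],[[0,0,0],0]]}}

```text
t: 16.1
tool_pos: [0.415, 0.3499, 0.1826]
tool_rot: [-0.001, 3.141, 0.001]
contact_force: [1.0, 0.1, -0.4]
opening: 0.0618
grip_force: 33.6
```

```bash
python3 - <<'E'
from h import *
S=grab("scene","s8.png")
o=ctrl.get_obs();p=o["tool_pos"];print(p,proj(S,p-[0,0,.0594]),proj(S,[.415,.3495,.038]))
w=40;u,v=236,175
cv2.imwrite("pics/c6.png",cv2.resize(S["image"][v-w:v+w,u-w:u+w],None,fx=7,fy=7))
E
```

```text
[0.41552102 0.35020017 0.18356987] (np.float64(230.69140045202158), np.float64(169.32922942588831)) (np.float64(234.4937569922237), np.float64(192.10699823358337))
```

View pics/c6.png

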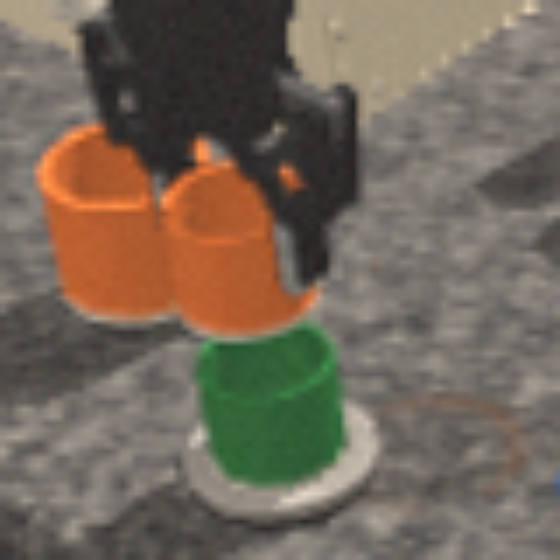

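Emit:
{"name": "drive_tool", "arguments": {"rows": [[[0,0,0.01],0],[[0,0,0.01],0],[[0,0,0.006],0],[[0,0,0.004],0],[[0,0,0.002],0],[[0,0,0],0]]}}

```text
t: 16.75
tool_pos: [0.4145, 0.3499, 0.1495]
tool_rot: [0.002, -3.141, 0.001]
contact_force: [0.8, 0.2, -2.0]
opening: 0.0616
grip_force: 33.6
```

Emit:
{"name": "drive_tool", "arguments": {"rows": [[[0,0,0.001],0],[[0,0,0.001],0],[[0,0,0],0]]}}

```text
t: 17.05
tool_pos: [0.415, 0.3501, 0.1487]
tool_rot: [-0.002, 3.141, 0.001]
contact_force: [-0.5, 0.3, 1.8]
opening: 0.0615
grip_force: 33.8
```

Emit:
{"name": "drive_tool", "arguments": {"rows": [[[0,0,0.001],0],[[0,0,0],0],[[0,0,0],0]]}}

```text
t: 17.35
tool_pos: [0.4153, 0.3502, 0.1486]
tool_rot: [-0.002, 3.14, 0.001]
contact_force: [-1.6, -2.4, 8.1]
opening: 0.0614
grip_force: 34.3
```

Emit:
{"name": "drive_tool", "arguments": {"rows": [[[0,0,0],0],[[0,0,0],0],[[0,0,0],0],[[0,0,0],0],[[0,0,0],0],[[0,0,0],0],[[0,0,0],0],[[0,0,0],0]], "jaw": 0}}

```text
t: 18.15
tool_pos: [0.4147, 0.3499, 0.1469]
tool_rot: [0.002, -3.142, 0.0]
contact_force: [-0.2, -0.9, -0.4]
opening: 0.0857
grip_force: 0.0
```

Emit:
{"name": "drive_tool", "arguments": {"rows": [[[0,0,-0.01],0],[[0,0,-0.03],0],[[0,0,-0.04],0],[[0,0,-0.05],0],[[0,-0.02,-0.02],0],[[-0.01,-0.04,0],0],[[-0.01,-0.04,0],0],[[-0.008,-0.04,0],0],[[0,-0.04,0],0],[[0,0,0],0]]}}

```text
t: 19.15
tool_pos: [0.4432, 0.1667, 0.2978]
tool_rot: [0.006, 3.14, -0.002]
contact_force: [0.5, 0.3, -0.5]
opening: 0.0855
grip_force: 0.0
```

```bash
python3 - <<'E'
from h import *
S=grab("scene","s9.png");T=grab("top","t9.png")
A=blob(S,232,175,"orange",12);B=blob(T,228,239,"orange",20);print(A,B)
if A and B: print(tri([(S,*A[:2]),(T,*B[:2])]))
if B: print(atz(T,*B[:2],.09))
c=lambda d,u,v,w=40:cv2.resize(d["image"][v-w:v+w,u-w:u+w],None,fx=5,fy=5)
cv2.imwrite("pics/c7.png",np.hstack([c(S,236,180),c(T,232,241)]));print(ctrl.get_obs()["tool_pos"])
E
```

```text
(221.69965923172242, 170.9800185873606, [201, 152, 42, 39, 993]) (224.3172514619883, 240.27119883040933, [212, 229, 26, 23, 482])
[0.40175624 0.35515368 0.12473208]
[0.41346932 0.35332368 0.09      ]
[0.44302701 0.16938633 0.29778114]
```

View pics/c7.png

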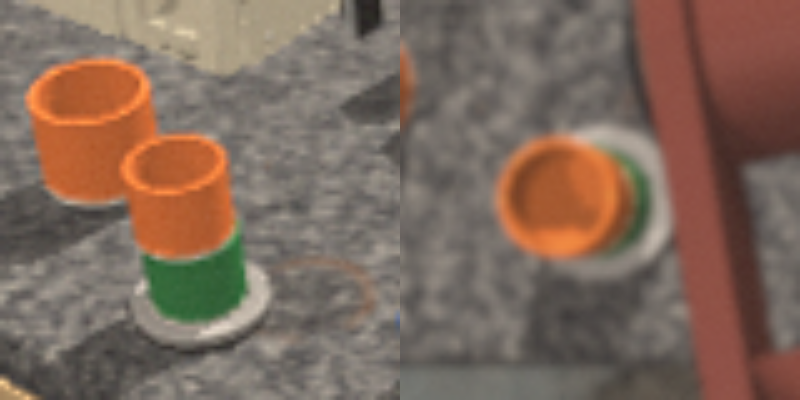

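Emit:
{"name": "drive_tool", "arguments": {"rows": [[[0,-0.001,0.04],0],[[0,0,0.05],0],[[0,0,0.04],0],[[0,0,0.03],0],[[0,0,0.02],0],[[0,0,0.01],0],[[0,0,0.01],0],[[0,0,0.005],0],[[0,0,0],0],[[0,0,0],0]]}}

```text
t: 20.25
tool_pos: [0.4435, 0.1692, 0.0929]
tool_rot: [-0.002, 3.14, 0.001]
contact_force: [-0.8, 0.3, 0.1]
opening: 0.0853
grip_force: 0.0
```

Emit:
{"name": "drive_tool", "arguments": {"rows": [[[0,0,0],0],[[0,0,0],0],[[0,0,0],0],[[0,0,0],0],[[0,0,0],0],[[0,0,0],0],[[0,0,0],0],[[0,0,0],0],[[0,0,0],0],[[0,0,0],0]], "jaw": 1, "grip_force": 30}}

```text
t: 21.25
tool_pos: [0.4438, 0.169, 0.0931]
tool_rot: [-0.002, 3.14, 0.0]
contact_force: [-1.3, -1.5, 6.1]
opening: 0.0613
grip_force: 33.3
```

Emit:
{"name": "drive_tool", "arguments": {"rows": [[[0,0,-0.01],0],[[0,0,-0.02],0],[[0,0,-0.04],0],[[0,0,-0.04],0],[[0,0,-0.05],0],[[0,0,-0.05],0],[[0,0,0],0],[[0,0,0],0]]}}

```text
t: 22.05
tool_pos: [0.4431, 0.1691, 0.3035]
tool_rot: [-0.002, 3.139, 0.001]
contact_force: [-0.5, -0.7, -1.3]
opening: 0.0611
grip_force: 33.2
```

Emit:
{"name": "drive_tool", "arguments": {"rows": [[[0.01,0.04,0],0],[[0.01,0.045,0],0],[[0.0085,0.045,0],0],[[0,0.04,0],0],[[0,0.0115,0.02],0],[[0,0,0.03],0],[[0,0,0.018],0],[[0,0,0],0],[[0,0,0],0],[[0,0,0],0]]}}

```text
t: 23.05
tool_pos: [0.4144, 0.3505, 0.2346]
tool_rot: [-0.001, 3.141, 0.001]
contact_force: [-0.2, -0.1, -0.9]
opening: 0.061
grip_force: 33.5
```

```bash
python3 - <<'E'
from h import *
S=grab("scene","s10.png")
o=ctrl.get_obs();p=o["tool_pos"];print(p,proj(S,p-[0,0,.0594]),proj(S,[.4148,.3505,.09]))
w=40;u,v=236,160
cv2.imwrite("pics/c8.png",cv2.resize(S["image"][v-w:v+w,u-w:u+w],None,fx=7,fy=7))
E
```

```text
[0.41463537 0.35059006 0.23511288] (np.float64(227.99696198462345), np.float64(155.0123725357453)) (np.float64(231.98002275412273), np.float64(178.5966528690036))
```

View pics/c8.png

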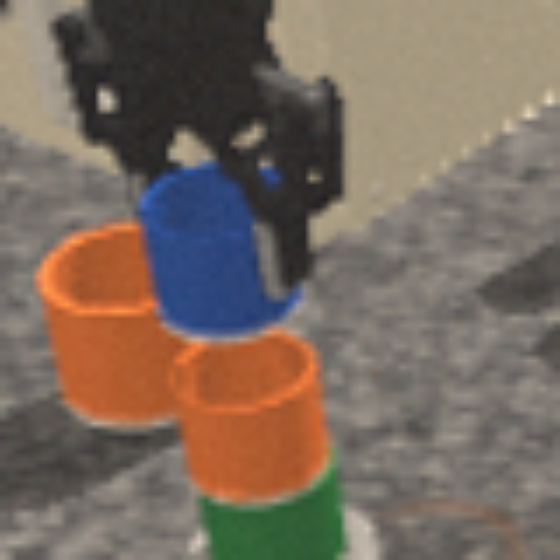

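Emit:
{"name": "drive_tool", "arguments": {"rows": [[[0,0,0.01],0],[[0,0,0.01],0],[[0,0,0.007],0],[[0,0,0.004],0],[[0,0,0.002],0],[[0,0,0],0]]}}

```text
t: 23.7
tool_pos: [0.4142, 0.3505, 0.2008]
tool_rot: [0.002, -3.142, 0.0]
contact_force: [-0.2, 0.5, -0.9]
opening: 0.0611
grip_force: 33.5
```

Emit:
{"name": "drive_tool", "arguments": {"rows": [[[0,0,0.001],0],[[0,0,0.001],0],[[0,0,0],0]]}}

```text
t: 24.0
tool_pos: [0.4147, 0.3507, 0.2003]
tool_rot: [-0.002, 3.14, 0.001]
contact_force: [-1.7, -2.4, 5.6]
opening: 0.0611
grip_force: 33.9
```

Emit:
{"name": "drive_tool", "arguments": {"rows": [[[0,0,0],0],[[0,0,0],0],[[0,0,0],0],[[0,0,0],0],[[0,0,0],0],[[0,0,0],0],[[0,0,0],0],[[0,0,0],0]], "jaw": 0}}

```text
t: 24.8
tool_pos: [0.4141, 0.3504, 0.1989]
tool_rot: [0.002, -3.142, 0.0]
contact_force: [0.9, -0.4, 0.8]
opening: 0.0857
grip_force: 0.0
```

Emit:
{"name": "drive_tool", "arguments": {"rows": [[[0,0,-0.01],0],[[0,0,-0.03],0],[[0,0,-0.04],0],[[0,0,-0.03],0],[[0,-0.04,0],0],[[-0.01,-0.045,0],0],[[-0.02,-0.045,0],0],[[-0.02,-0.045,0],0],[[0,-0.045,0],0],[[0,0,0],0]]}}

```text
t: 25.8
tool_pos: [0.465, 0.1264, 0.3099]
tool_rot: [0.008, 3.14, -0.002]
contact_force: [-0.2, 0.7, -0.5]
opening: 0.0853
grip_force: 0.0
```

```bash
python3 - <<'E'
from h import *
S=grab("scene","s11.png");T=grab("top","t11.png")
A=blob(S,229,165,"blue",12);B=blob(T,222,240,"blue",20);print(A,B)
if A and B: print(tri([(S,*A[:2]),(T,*B[:2])]))
a=blob(S,396,255,"white",12);b=blob(T,416,223,"white",12);print(a,b,atz(S,*a[:2],.011),atz(T,*b[:2],.011))
print("knob",tri([(S,396.2,250),(T,418.8,222.7)]))
c=lambda d,u,v,w=40:cv2.resize(d["image"][v-w:v+w,u-w:u+w],None,fx=5,fy=5)
cv2.imwrite("pics/c9.png",np.hstack([c(S,236,180),c(T,222,241)]));print(ctrl.get_obs()["tool_pos"])
E
```

```text
(229.05100830367735, 164.30684064847765, [218, 153, 23, 24, 436]) (219.17171717171715, 238.82251082251082, [207, 227, 26, 24, 487])
[0.41442009 0.3539646  0.14167747]
(395.0005659309564, 255.413129598189, [384, 247, 23, 18, 242]) (416.8402203856749, 222.6611570247934, [406, 212, 23, 22, 324]) [ 0.46463412 -0.18315102  0.011     ] [ 0.4671052  -0.18227325  0.011     ]
knob [ 0.46507342 -0.18382082  0.03145073]
[0.46461707 0.12977582 0.3097315 ]
```

View pics/c9.png

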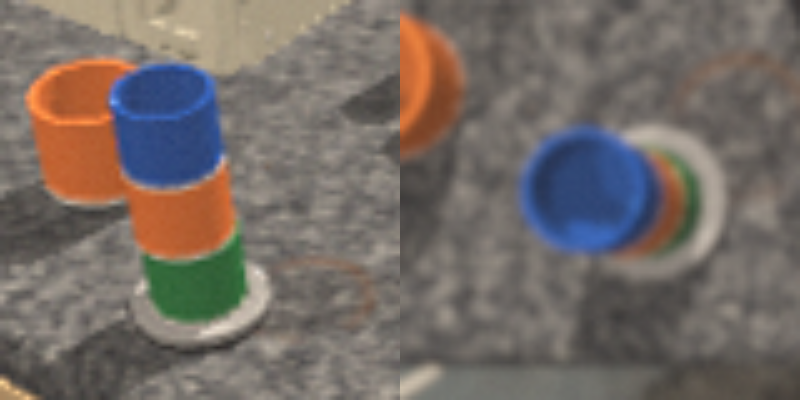

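Emit:
{"name": "drive_tool", "arguments": {"rows": [[[0,-0.04,0],0],[[0,-0.045,0],0],[[0,-0.045,0],0],[[0,-0.045,0],0],[[0,-0.045,0],0],[[0,-0.045,0],0],[[-0.001,-0.03,0],0],[[0,-0.018,0.02],0],[[0,0,0.03],0],[[0,0,0.03],0]]}}

```text
t: 26.9
tool_pos: [0.4669, -0.182, 0.229]
tool_rot: [-0.004, 3.14, -0.001]
contact_force: [0.1, 0.2, -0.6]
opening: 0.0854
grip_force: 0.0
```

Emit:
{"name": "drive_tool", "arguments": {"rows": [[[0,0,0.04],0],[[0,0,0.03],0],[[0,0,0.02],0],[[0,0,0.02],0],[[0,0,0.01],0],[[0,0,0],0],[[0,0,0],0]]}}

```text
t: 27.6
tool_pos: [0.4666, -0.1822, 0.1097]
tool_rot: [-0.004, 3.141, -0.001]
contact_force: [0.3, -0.9, 0.1]
opening: 0.0855
grip_force: 0.0
```

```bash
python3 - <<'E'
from h import *
S=grab("scene","s12.png")
w=40;u,v=396,240
cv2.imwrite("pics/c10.png",cv2.resize(S["image"][v-w:v+w,u-w:u+w],None,fx=7,fy=7));print(ctrl.get_obs()["tool_pos"])
E
```

```text
[ 0.46681102 -0.18250948  0.11027945]
```

View pics/c10.png

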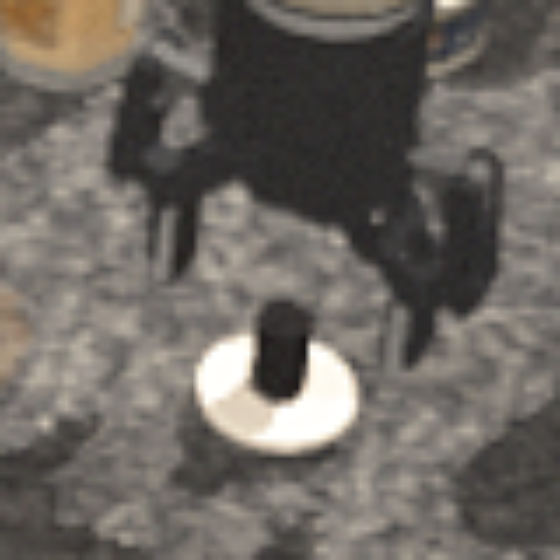

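Emit:
{"name": "drive_tool", "arguments": {"rows": [[[0.001,0,0.01],0],[[0,0,0.006],0],[[0,0,0],0],[[0,0,0],0]]}}

```text
t: 28.05
tool_pos: [0.4646, -0.1825, 0.0926]
tool_rot: [0.002, -3.141, -0.001]
contact_force: [-0.1, -0.3, -0.2]
opening: 0.0854
grip_force: 0.0
```

Emit:
{"name": "drive_tool", "arguments": {"rows": [[[0,0,0],0],[[0,0,0],0],[[0,0,0],0],[[0,0,0],0],[[0,0,0],0],[[0,0,0],0],[[0,0,0],0],[[0,0,0],0],[[0,0,0],0],[[0,0,0],0]], "jaw": 1, "grip_force": 30}}

```text
t: 29.05
tool_pos: [0.4649, -0.1826, 0.0931]
tool_rot: [-0.002, 3.141, -0.001]
contact_force: [0.6, -1.0, 2.0]
opening: 0.0207
grip_force: 29.5
```

Emit:
{"name": "drive_tool", "arguments": {"rows": [[[0,0,0],0],[[0,0,0],0],[[0,0,-0.01],0],[[0,0,-0.02],0],[[0,0,-0.04],0],[[0,0,-0.05],0],[[0,0,-0.05],0],[[0,0,-0.05],0],[[0,0,-0.03],0],[[0,0,0],0]]}}

```text
t: 30.05
tool_pos: [0.4661, -0.1831, 0.3498]
tool_rot: [-0.002, 3.132, -0.008]
contact_force: [-0.2, -0.4, -0.3]
opening: 0.0211
grip_force: 29.5
```

Emit:
{"name": "drive_tool", "arguments": {"rows": [[[0,0.04,0],0],[[0,0.048,0],0],[[0,0.048,0],0],[[0,0.048,0],0],[[0,0.048,0],0],[[0.01,0.045,0],0],[[0.01,0.045,0],0],[[0.01,0.045,0],0],[[0.01,0.045,0],0],[[0.01,0.045,0],0]]}}

```text
t: 31.05
tool_pos: [0.4126, 0.276, 0.3411]
tool_rot: [0.002, -3.139, 0.002]
contact_force: [1.8, 0.7, -1.0]
opening: 0.0208
grip_force: 29.6
```

Emit:
{"name": "drive_tool", "arguments": {"rows": [[[0,0.045,0],0],[[0,0.03,0],0],[[0,0,0],0],[[0,0,0],0],[[0,0,0],0]]}}

```text
t: 31.55
tool_pos: [0.4139, 0.3486, 0.3418]
tool_rot: [0.001, -3.14, 0.002]
contact_force: [0.7, -0.4, 0.4]
opening: 0.0206
grip_force: 29.7
```

Emit:
{"name": "drive_tool", "arguments": {"rows": [[[0,0.002,0.02],0],[[0,0,0.02],0],[[0,0,0.02],0],[[0,0,0],0],[[0,0,0],0]]}}

```text
t: 32.05
tool_pos: [0.4143, 0.3506, 0.2829]
tool_rot: [-0.0, -3.141, 0.001]
contact_force: [0.5, 0.1, -0.3]
opening: 0.021
grip_force: 29.7
```

```bash
python3 - <<'E'
from h import *
S=grab("scene","s13.png")
o=ctrl.get_obs();p=o["tool_pos"];print(p,proj(S,p-[0,0,.0931-.011]),proj(S,[.4148,.3505,.142]))
w=40;u,v=236,150
cv2.imwrite("pics/c11.png",cv2.resize(S["image"][v-w:v+w,u-w:u+w],None,fx=7,fy=7))
E
```

```text
[0.41462909 0.35097163 0.28397058] (np.float64(226.63665077980932), np.float64(147.38558628069785)) (np.float64(229.63821528635094), np.float64(164.5044282821843))
```

View pics/c11.png

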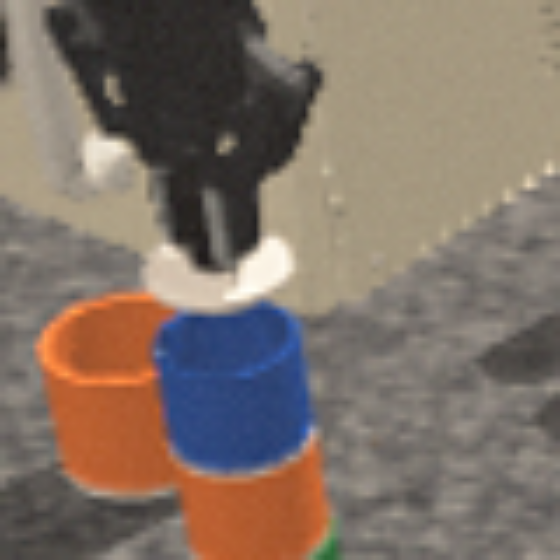

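Emit:
{"name": "drive_tool", "arguments": {"rows": [[[0,-0.001,0.01],0],[[0,0,0.008],0],[[0,0,0.006],0],[[0,0,0.004],0],[[0,0,0.002],0],[[0,0,0],0]]}}

```text
t: 32.7
tool_pos: [0.4142, 0.3505, 0.2528]
tool_rot: [0.002, -3.142, 0.0]
contact_force: [0.1, 0.1, -1.2]
opening: 0.0207
grip_force: 29.7
```

Emit:
{"name": "drive_tool", "arguments": {"rows": [[[0,0,0.001],0],[[0,0,0.001],0],[[0,0,0],0]]}}

```text
t: 33.0
tool_pos: [0.4146, 0.3507, 0.2523]
tool_rot: [-0.002, 3.14, 0.002]
contact_force: [-1.0, -0.1, 5.6]
opening: 0.0209
grip_force: 30.2
```

Emit:
{"name": "drive_tool", "arguments": {"rows": [[[0,0,0],0],[[0,0,0],0],[[0,0,0],0],[[0,0,0],0],[[0,0,0],0],[[0,0,0],0],[[0,0,0],0],[[0,0,0],0]], "jaw": 0}}

```text
t: 33.8
tool_pos: [0.4141, 0.3504, 0.2509]
tool_rot: [0.002, -3.142, 0.0]
contact_force: [0.4, 0.7, -0.3]
opening: 0.0855
grip_force: 0.0
```

Emit:
{"name": "drive_tool", "arguments": {"rows": [[[0,0,-0.01],0],[[0,0,-0.03],0],[[0,0,-0.04],0],[[0,0,-0.03],0],[[0,-0.04,0],0],[[0,-0.04,0],0],[[0,-0.045,0],0],[[0,-0.045,0],0],[[0,0,0],0],[[0,0,0],0]]}}

```text
t: 34.8
tool_pos: [0.4145, 0.1798, 0.3619]
tool_rot: [0.002, 3.14, 0.001]
contact_force: [-0.4, -0.1, 0.8]
opening: 0.0853
grip_force: 0.0
```

```bash
python3 - <<'E'
from h import *
S=grab("scene","s14.png");T=grab("top","t14.png");print(ctrl.get_obs()["t"])
c=lambda d,u,v,w=40:cv2.resize(d["image"][v-w:v+w,u-w:u+w],None,fx=5,fy=5)
cv2.imwrite("pics/c12.png",np.hstack([c(S,232,170),c(T,222,241)]))
E
```

```text
34.9
```

View pics/c12.png

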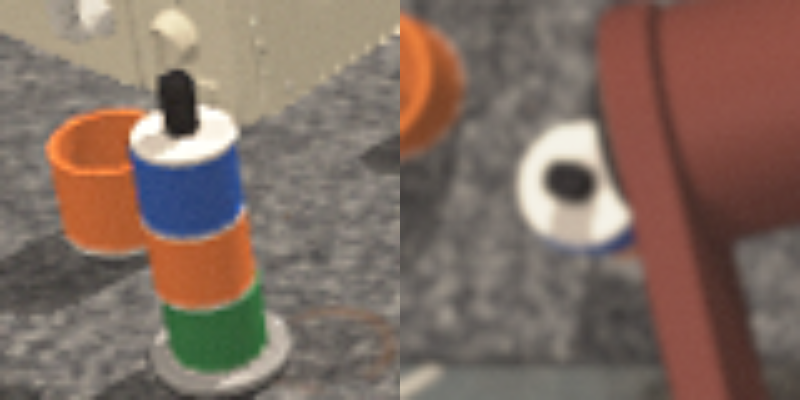

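The tower is standing straight with the lid closed flush at about (185,135) in the left crop, and the gripper is clear of it.

```bash
python3 -c "
from station import ctrl;print(ctrl.finish_job())"
```

```text
the job is handed in; nothing more can be done
None
```

The lunch tower is assembled on its base (green, orange, blue, lid), each piece released once seated; in the last pictures it stands upright on its own, and I handed the job in at about 35 s without getting a verdict back.

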